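# Release the cam lock and send the sample slide under the microscope

### The arm

A 7-joint arm with a two-finger parallel gripper is mounted at the origin on the work surface. World frame = base frame: x ahead of the robot, y to its left, z up, the work surface at z = 0. Lengths are in m, angles in rad, forces in N, time in s.
With the tool pointing down it reaches from about 0.425 to 0.8 m from the base axis. Payload 8.3 kg.
Tool frame: the origin (TCP) lies between the finger pads; the fingertips stand 25 mm ahead of it and the grasp point (between the pads) lies 6 mm ahead of it (r.tip_extent is the z of the fingertips in the tool frame, in m); z points along the fingers, y is the direction in which the jaws open and shut (so a half turn about z gives the same grasp; the last joint's range is limited). The gripper opens to 85 mm and grips with 20 to 120 N. Pads are 22 mm wide; open, the fingers measure 114 mm over their backs; the gripper's body (76 mm by 85 mm) begins 54 mm behind the grasp point. The pads swing forward as they close: fully open they stand 13 mm farther back than shut.
Start: joints at [-1.284, 0.383, 0.016, 1.37, -0.006, 1.388, -0.046], TCP at [0.214, 0.587, 0.256] pointing down, gripper open.
Joint ranges: [-2.95, 2.95], [-0.25, 2.06], [-1.52, 1.56], [0.18, 2.33], [-1.44, 4.58], [0.02, 2.06], [-3.01, 3.01]. Speed limits (rad/s): [2.39, 2.39, 3.01, 3.01, 3.14, 3.14, 3.14].

### API

Orientations are given as a 3x3 rotation matrix whose columns are the frame's x, y, z axes.
In Python, from plant import r gives the robot as it stands. The module is installed in compiled form; this text tells all that it offers.
- The arm moves only by the tool carry_out, never from a script. Its argument "commands" is a list of rows, each an object of numbers: "tx", "ty", "tz": the shift along the tool's x, y, z each as a share of 0.8 m, from -1 to 1; "rx", "ry", "rz": the turn, a rotation vector about the tool's x, y, z each as a share of 360 degrees, from -1 to 1; "claw": the opening, from 0 (shut) to 1 (fully open). A call has 1 to 12 rows; each row is the pose to reach, as a shift and turn from the pose measured when the call began, along the tool's axes at that moment, turning the shorter way round; what a row does not reach only later rows make up. A row lasts 1/8 s, in which the tool goes at most 62.5 mm and 10.7 degrees, less where a joint would pass 70% of its speed; a pose out of reach is approached as far as the arm can. A call with a number of a shift or a turn outside -1 to 1 is refused whole. A call with a gripper value outside its range is refused whole. The fingers move at their own pace and stop on an object; "force" is the grip in N (left out, the last holds). Time passes only in rows, so rows that repeat a pose let the fingers close. It gives the time, the measured TCP pose, the force and the opening at its end, in the units of the state.
- r.sense(): the state, without advancing time (a new reading comes with each control period).
- r.grab_frame(name): name is "scene" or "top" or "wrist"; returns the picture (384x512x3 uint8, blue, green, red); there is no depth.
- r.calibration(name): a dict with "vertical_fov" (degrees; the focal length in pixels is half the picture's height over the tangent of half this angle, whatever the lens; pixels are square), "cx", "cy" (the principal point, pixels), "k1" (the pictures are not rectified: a ray, as slopes to the right and down, at radius r is drawn at 1 + k1 r^2 times it, then the intrinsics apply), "rvec" (rotation vector, rad) and "tvec" (3), from world to camera coordinates, as OpenCV has them; the wrist camera has in their place "T_tool_cam" (4x4, takes a point from camera to tool coordinates, whose origin is the TCP and whose axes are the flange's). Camera axes: x right, y down, z forward; pixel columns grow to the right and rows downward; lengths in m; the calibration is good to about 2 mm. A picture is of the moment at which its call begins: read the wrist's pose just before it. calibration takes no time and is no camera call.
- r.finish_job(): hands the job in, once; it reports no verdict.
The state is a dict: "clock": time; "joints": joint angles; "joint_velocities": joint speeds; "joint_efforts": joint torques, N m; "eef_pos": TCP position; "tool_rot": TCP orientation; "force": force on the tool from outside, world axes, zero at the start; "torque": the same for the moment, N m; "gripper_width": finger opening in m.
Only numpy, scipy, OpenCV 4.12 (cv2) and the standard library are available. Lean on these libraries where they do the work, as an engineer would, in place of code of your own. Each camera call takes 0.05 s, during which the arm holds its last target.

### The job

The slide that carries the sample dish to the microscope is held back by a cam lock: swing the upright pin on the cam's lever round with the fingertips until the cam is at its low point, its flat side facing the slide and lying parallel to it, and only then push the slide forward by its upright end plate, fully home against its stop, so that the dish comes under the objective. Only push, gently, and lift nothing; leave the cam at its low point, the dish in its nest and everything else on the bench where it is.

Things in the scene. Friction and masses are not known exactly. Their poses are not given: they have to be found in the camera images.
- stage: White microscope stage plate fixed to the bench, 12 mm thick, covering x -160..270, y -85..180 mm. Origin at bench level on the centre line of the guides, where the slide's origin is when home; x along the guides = the slide's forward direction, y towards the cam's side, z up. Rails 10 mm wide, 8 mm high stand on the plate at y = +-56 mm; a rigid 16 mm high stop bar crosses it at x = 230 mm.
- objective (a point): Centre of the underside of the microscope's objective (54 mm across), 150 mm above the bench at stage (175, 0) mm. The head above it is 200 to 350 mm high and covers stage x 130..250 mm, y -110..165; its column stands at stage (195, 142). Cam and end plate are worked at stage x below 60 mm.
- slide: Aluminium slide, a plate 290 x 100 x 12 mm lying loose between the rails on the stage plate (0.4 to 0.9 kg, 3 to 10 N to push). Origin on its underside, on the centre line; x forward, z up; the plate covers x -60..230 mm. The upright end plate to push on is at x -60..-52, y -35..35 mm, its top 54 mm above the underside. Stage x of the origin: 0 fully home, -85 to -53 mm at the start.
- nose (a point): Tip of the follower nose, a steel bar across the top of the slide, 16 mm wide (along x), 24 to 36 mm above the bench, sticking out over the rail to slide y = 82 mm at slide x = 0. It must pass along the cam's flat; while the cam is not low it runs against the cam's rim when the slide's stage x is about -41 mm. Axes as the slide.
- push_plate (a point): Point on the slide: middle of the top edge of the rear face of the upright end plate, 66 mm above the bench. Push here or up to 25 mm lower, in the slide's +x direction. Axes as the slide.
- cam (a joint): Angle of the cam plate about its vertical axis (rad, positive = anticlockwise from above). 0 = low point: the flat faces the slide, parallel to it, and the lever points straight away from the slide (stage +y). Starts at +0.9 to +2.1, so turn it clockwise; it can overrun to -1.3. It stays where it is left and takes about 2 N at the pin.
- cam_axis (a point): Cam axis at the top of the cam plate, 38 mm above the bench, at (0, 105) mm in the stage frame, axes as the stage. The cam plate is a steel disc of radius 40 mm, 26 to 38 mm above the bench, with one flat cut 10 mm from the axis. On it, opposite the flat, lies the lever, 14 mm wide, its top 46 mm above the bench.
- cam_pin (a point): Centre of the top of the upright round pin at the lever's end: radius 7 mm, standing from 46 to 95 mm above the bench, 50 mm from the cam axis. It goes round with the cam: its direction from the axis is stage +y turned by the cam angle.
- dish: Closed clear sample dish, 90 mm across, 16 mm high, loose in a nest of four low pins on the slide, centre at slide x = 175 mm. Origin at the centre of its underside, 12 mm above the slide's underside. Leave it there.
- potato_a: Potato, 85 mm long, 54 mm high, lying on the bench; origin under its middle, x along its length. Bystander.
- potato_b: Potato, 70 mm long, 50 mm high, on the bench; origin under its middle. Bystander.
- potato_c: Potato, 78 mm long, 52 mm high, on the bench; origin under its middle. Bystander.
- potato_half: Half potato, 52 mm across, 28 mm high, cut face up on the stage plate, forward of the cam; origin under its middle. Bystander.
- small_dish: Small closed dish, 54 mm across, 14 mm high, on the stage plate behind the cam; origin under its middle. Bystander.
- dish_stack: Stack of dishes (one piece), 90 mm across, 48 mm high, on the bench; origin under its middle. Bystander.
- wash_bottle: White bottle, 60 mm across, 160 mm high, on the bench beside the stage; origin under its middle. Bystander.

How it is judged:
On the way, in this order (a step that is already met when the one before it is completed fails the run):
1. the cam is at its low point (within 0.3 rad) while the slide is still back (value of joint cam between -0.3 and 0.3 rad and x of slide in the frame of stage below -0.035 m), for 0.2 s.
2. the slide is pushed fully home (x of slide in the frame of stage above -0.005 m), for 0.2 s.
At the end, for the whole second after the job is handed in: The slide is at rest flat in its guides within 5 mm of its home stop, the cam is within 0.35 rad of its low point, and the dish is in its nest on the slide (x of slide in the frame of stage above -0.005 m and z of slide in the frame of stage below 0.016 m and value of joint cam between -0.35 and 0.35 rad and linear speed of slide below 0.01 m/s and z of dish in the frame of slide below 0.016 m and x of dish in the frame of slide between 0.169 and 0.181 m); the robot touches nothing.
It fails at once if the slide is pushed more than 10 mm forward while the cam is more than 0.4 rad from its low point (distance of slide from where it was at the start of the episode above 0.01 m and not (value of joint cam between -0.4 and 0.4 rad)).
It fails at once if the slide is lifted (8 mm) (z of slide in the frame of stage above 0.02 m).
It fails at once if the dish is lifted or leaves its nest (z of dish in the frame of slide above 0.02 m or distance between dish and push_plate above 0.25 m).
It fails at once if the slide or the cam is pushed hard (over 40 N) (contact force between the fingers and slide above 40 N or contact force between the fingers and cam above 40 N).
It fails at once if a bystander is moved more than 15 mm (distance of any of potato_a, potato_b, potato_c, potato_half, small_dish, dish_stack, wash_bottle from where it was at the start of the episode above 0.015 m).
It also fails if it takes over 64 s, if anything falls off the work surface, if the arm or the gripper's body presses on something with over 40 N, if the wrist force passes 120 N, or if a joint passes its speed limit or range.

## Working session

There is one attempt and no reset: what is moved stays moved. The work goes in short steps, Python scripts to look and compute and a tool call to move; the robot and the scene stay as the last step left them, time stands still between calls to the robot, and variables do not carry over. Pictures are saved under pics/ and viewed, and the job is handed in when it is done.

Besides the shell and the picture viewer there is one more tool, called after "Call:" as name([rows], argument=value, ...), one row to a line, values as JSON. carry_out: Moves the arm, as the interface text tells. Shift numbers are shares of 0.8 m and turn numbers shares of 360 degrees, none past 1 either way. Its arguments: {"type":"object","properties":{"commands":{"type":"array","items":{"type":"object","properties":{"tx":{"type":"number"},"ty":{"type":"number"},"tz":{"type":"number"},"rx":{"type":"number"},"ry":{"type":"number"},"rz":{"type":"number"},"claw":{"type":"number"}}}},"force":{"type":"number"}},"required":["commands"]}

```bash
mkdir -p pics
python3 - <<'E'
from plant import r
import cv2, json
s=r.sense(); print(s)
for n in ["scene","top","wrist"]:
    print(n,r.calibration(n))
    cv2.imwrite(f"pics/{n}0.png",r.grab_frame(n))
print(r.tip_extent)
E
```

```text
{'clock': 0.0, 'joints': array([-1.28389026,  0.38425875,  0.01637972,  1.37117093, -0.00634628,
        1.38816648, -0.04648415]), 'joint_velocities': array([ 0.00037116, -0.00221174, -0.00096087,  0.00101388,  0.00207845,
        0.0008475 , -0.00169907]), 'joint_efforts': array([-3.01929208e-05, -6.27592421e+01,  8.44410807e-01, -3.71825659e+01,
        1.66196935e-02,  1.42286456e-02,  2.59443283e-05]), 'eef_pos': array([0.21399722, 0.58674322, 0.2552584 ]), 'tool_rot': array([[-9.39461714e-01,  3.42653221e-01, -6.77250890e-04],
       [ 3.42653890e-01,  9.39459922e-01, -1.83485290e-03],
       [ 7.53181383e-06, -1.95583670e-03, -9.99998087e-01]]), 'force': array([ 0.44967855, -0.32515871, -0.28598485]), 'torque': array([-0.02027159, -0.04610413, -0.05730548]), 'gripper_width': 0.08544942347747772}
scene {'vertical_fov': 47.7235063900861, 'cx': 255.58755235339817, 'cy': 192.40983364269832, 'k1': -0.11837568947489839, 'rvec': array([ 1.40009683,  2.18116234, -0.90227044]), 'tvec': array([ 0.2087684 , -0.32333688,  1.40902841])}
top {'vertical_fov': 49.43636658947117, 'cx': 257.89699670491916, 'cy': 196.53925643691005, 'k1': -0.012139028043273976, 'rvec': array([ 2.15314914, -2.18611903,  0.12188153]), 'tvec': array([0.04099745, 0.61944067, 1.08609388])}
wrist {'vertical_fov': 58.90508989909601, 'cx': 254.8915936298817, 'cy': 190.21849367263303, 'k1': -0.04515960867253541, 'T_tool_cam': array([[-7.44252774e-04, -9.58976997e-01, -2.83482919e-01,
         7.11096188e-02],
       [ 9.99999595e-01, -8.57033888e-04,  2.73820068e-04,
        -5.55512213e-05],
       [-5.05541615e-04, -2.83482600e-01,  9.58977247e-01,
        -1.16864120e-01],
       [ 0.00000000e+00,  0.00000000e+00,  0.00000000e+00,
         1.00000000e+00]])}
0.025
```

View pics/scene0.png

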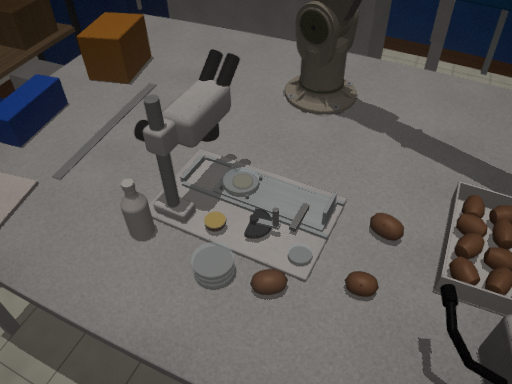

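View pics/top0.png

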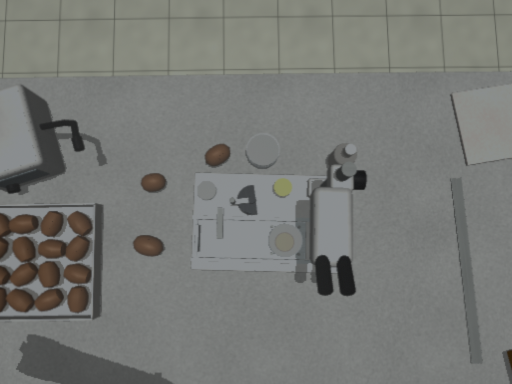

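View pics/wrist0.png

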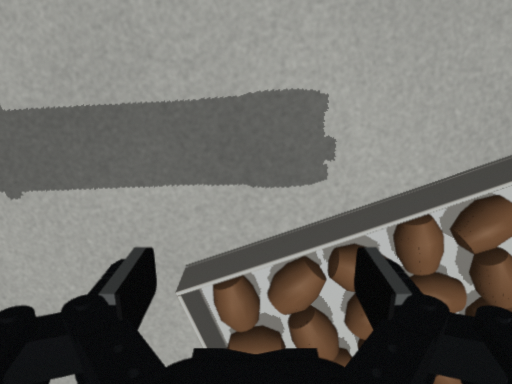

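```bash
cat > h.py <<'E'
import numpy as np, cv2
from plant import r
def cam(n):
    c=r.calibration(n); f=192/np.tan(np.radians(c["vertical_fov"])/2)
    K=np.array([[f,0,c["cx"]],[0,f,c["cy"]],[0,0,1]]); D=np.array([c["k1"],0,0,0,0.])
    if n=="wrist":
        s=r.sense(); T=np.eye(4); T[:3,:3]=s["tool_rot"]; T[:3,3]=s["eef_pos"]
        W=np.linalg.inv(T@c["T_tool_cam"]); R,t=W[:3,:3],W[:3,3]
    else: R=cv2.Rodrigues(c["rvec"])[0]; t=np.array(c["tvec"])
    return K,D,R,t
def proj(C,P):
    K,D,R,t=C; return cv2.projectPoints(np.atleast_2d(np.array(P,float)),cv2.Rodrigues(R)[0],t,K,D)[0][:,0]
def back(C,px,z):
    K,D,R,t=C; u=cv2.undistortPoints(np.array(px,float).reshape(-1,1,2),K,D)[:,0]
    d=np.c_[u,np.ones(len(u))]@R; o=-R.T@t
    return o+d*((z-o[2])/d[:,2])[:,None]
def stage(xy,th,P):
    P=np.atleast_2d(np.array(P,float)); c,s=np.cos(th),np.sin(th)
    return np.c_[xy[0]+c*P[:,0]-s*P[:,1],xy[1]+s*P[:,0]+c*P[:,1],P[:,2]]
E
python3 - <<'E'
from h import *
for n in ["scene","top"]:
    C=cam(n); print(n,proj(C,[[0,0,0],[.214,.587,.256],[.5,0,0],[.5,.3,0]]), -C[2].T@C[3])
C=cam("top"); print(back(C,[[194,173],[191,270],[233,201],[203,237],[330,176]],.012))
im=cv2.imread("pics/top0.png")
cv2.imwrite("pics/topz.png",cv2.resize(im[130:300,130:370],None,fx=3.3,fy=3.3,interpolation=cv2.INTER_CUBIC))
im=cv2.imread("pics/scene0.png")
cv2.imwrite("pics/scenez.png",cv2.resize(im[130:290,140:360],None,fx=3.6,fy=3.6,interpolation=cv2.INTER_CUBIC))
E
```

```text
scene [[319.33115459  93.68484614]
 [543.37802419 107.21134315]
 [254.72453202 193.50247777]
 [371.26515325 231.14822062]] [1.18638111 0.3347699  0.78353113]
top [[273.57867885 433.47768494]
 [ -8.85784246 385.5626947 ]
 [270.07412515 241.32027639]
 [160.14223695 243.00215969]] [0.50147766 0.03926501 1.14541078]
[[ 0.68987487  0.20600585  0.012     ]
 [ 0.42676525  0.21390829  0.012     ]
 [ 0.61098214  0.09956357  0.012     ]
 [ 0.51441497  0.18156049  0.012     ]
 [ 0.67606646 -0.16777211  0.012     ]]
```

View pics/topz.png

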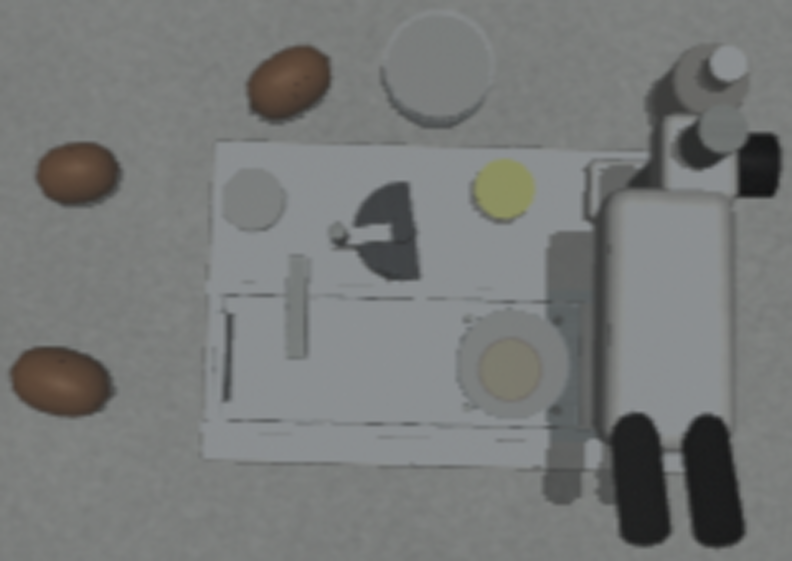

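View pics/scenez.png

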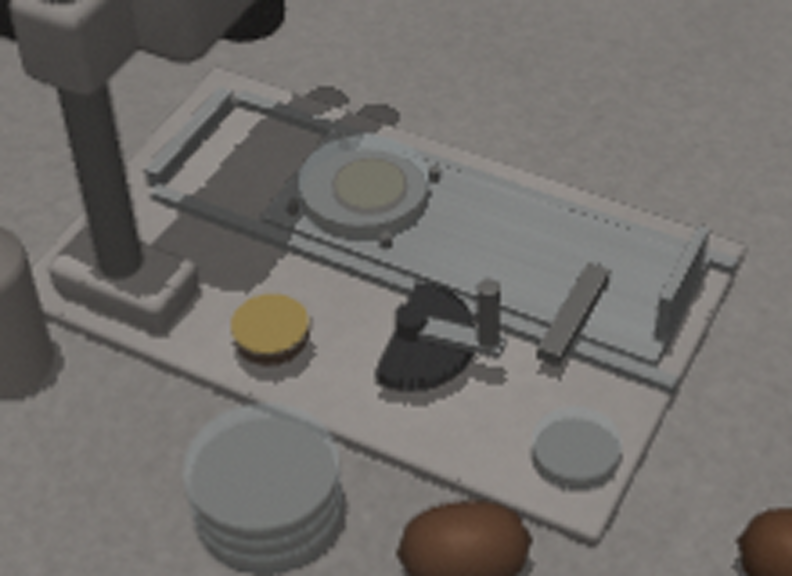

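```bash
cat > fit.py <<'E'
from h import *
from scipy.optimize import least_squares
T=cam("top");S=cam("scene")
zt=lambda a:(np.array(a)+.5)/3.3-.5+130
zs=lambda a:(np.array(a)+.5)/3.6-.5+np.array([140,130])
top=zt([[216,142],[204,458],[409,182],[420,278],[337,228],[289,256],[310,257],[228,314],[225,401]])
sc=zs([[745,248],[598,543],[218,70],[40,305],[488,286],[541,350]])
def model(p):
    x,y,th,q,sx=p
    ca=np.array([0,.105]); R=lambda v:np.array([[np.cos(q),-np.sin(q)],[np.sin(q),np.cos(q)]])@v+ca
    f=lambda v,z:[*R(np.array(v)),z]
    pin=f([0,.05],.095)
    # flat at cam-frame y=-10
    a=stage((x,y),th,[[-.16,.18,.012],[-.16,-.085,.012],f([.0387,-.01],.038),f([-.0387,-.01],.038),pin,[sx-.008,.082,.036],[sx+.008,.082,.036],[sx-.052,.035,.066],[sx-.052,-.035,.066]])
    b=stage((x,y),th,[[-.16,-.085,.012],[-.16,.18,.012],[.27,-.085,.012],[.27,.18,.012],pin,[sx+.008,.082,.036]])
    return a,b
def res(p):
    a,b=model(p); return np.r_[proj(T,a)-top,proj(S,b)-sc].ravel()
if __name__=="__main__":
    for q0 in (1.5,):
        s=least_squares(res,[.51,.05,-1.6,q0,-.07],loss="soft_l1")
        print(s.x,s.cost); print(res(s.x).reshape(-1,2).round(1))
    np.save("fit.npy",s.x)
    p=s.x; print("axis",stage(p[:2],p[2],[0,.105,0]))
E
python3 fit.py
```

```text
[ 0.50758695  0.05408416 -1.60787042  1.69619308 -0.0818746 ] 21.219790270914913
[[ -1.6  -0.9]
 [ -1.7   0.9]
 [ -0.4  -0.3]
 [ -0.7  -0.7]
 [ -0.7   0.3]
 [ -0.1  -0.1]
 [ -0.5  -0.3]
 [ -0.3  -0.8]
 [ -0.4   0.1]
 [  0.1  -1.6]
 [ -0.4  -1.4]
 [ -1.4  -1.4]
 [-10.3  -3.3]
 [ -0.2   0.2]
 [ -2.4  -1.4]]
axis [[0.6125148  0.05019227 0.        ]]
```

```bash
sed -i 's/ad_//; s/\[218,70\],\[40,305\],/[218,70],/; s/\[.27,.18,.012\],//' fit.py; python3 fit.py
cat >> h.py <<'E'
from scipy.spatial.transform import Rotation as Ro
def cmd(pos,ydeg):
    s=r.sense(); R=s["tool_rot"]; a=np.radians(ydeg)
    y=np.array([np.cos(a),np.sin(a),0]); z=np.array([0,0,-1.]); x=np.cross(y,z)
    rv=Ro.from_matrix(R.T@np.c_[x,y,z]).as_rotvec(degrees=True)/360
    t=R.T@(np.array(pos)-s["eef_pos"])/.8
    print("t",t.round(4),"r",rv.round(4), "now",s["eef_pos"].round(4),np.degrees(np.arctan2(R[1,1],R[0,1])).round(1),"F",s["force"].round(1),"w",round(s["gripper_width"],4),"t",s["clock"])
E
python3 - <<'E'
from h import *
p=np.load("fit.npy"); q=p[3]
pin=stage(p[:2],p[2],[-.05*np.sin(q),.105+.05*np.cos(q),.095])[0]; print("pin",pin,"tang deg",np.degrees(p[2]+q))
cmd([pin[0]-.04,pin[1],.255],np.degrees(p[2]+q))
E
```

```text
[ 0.50727596  0.05381734 -1.61129476  1.69715246 -0.08230091] 9.170115530004646
[[-1.2 -1. ]
 [-1.7  0.8]
 [-0.1 -0.1]
 [-0.5 -0.5]
 [-0.5  0.3]
 [-0.1 -0.1]
 [-0.5 -0.2]
 [-0.3 -0.9]
 [-0.5  0. ]
 [ 0.1 -1.5]
 [-0.8 -1.4]
 [-1.1 -1.7]
 [-0.5  0. ]
 [-2.5 -1.4]]
axis [[0.61218987 0.04956617 0.        ]]
pin [0.60790226 0.09938199 0.095     ] tang deg 4.919284072382815
t [-0.6243 -0.4209  0.0013] r [-2.000e-04  1.000e-04  1.807e-01] now [0.214  0.5869 0.2555] 70.0 F [-0.2 -0.8  0.4] w 0.0855 t 0.15
```

Run:
```python
from h import *
cmd([.608,.0995,.255],5)
```

```text
t [-0.6714 -0.4036  0.0013] r [-2.000e-04  1.000e-04  1.804e-01] now [0.214  0.5869 0.2555] 70.0 F [-0.2 -0.8  0.4] w 0.0855 t 0.15
```

Call:
carry_out([
  {"tx": -0.671, "ty": -0.404, "tz": 0.001, "rz": 0.18, "claw": 0.45},
  {"tx": -0.671, "ty": -0.404, "tz": 0.001, "rz": 0.18, "claw": 0.45},
  {"tx": -0.671, "ty": -0.404, "tz": 0.001, "rz": 0.18, "claw": 0.45},
  {"tx": -0.671, "ty": -0.404, "tz": 0.001, "rz": 0.18, "claw": 0.45},
  {"tx": -0.671, "ty": -0.404, "tz": 0.001, "rz": 0.18, "claw": 0.45},
  {"tx": -0.671, "ty": -0.404, "tz": 0.001, "rz": 0.18, "claw": 0.45},
  {"tx": -0.671, "ty": -0.404, "tz": 0.001, "rz": 0.18, "claw": 0.45},
  {"tx": -0.671, "ty": -0.404, "tz": 0.001, "rz": 0.18, "claw": 0.45},
  {"tx": -0.671, "ty": -0.404, "tz": 0.001, "rz": 0.18, "claw": 0.45},
  {"tx": -0.671, "ty": -0.404, "tz": 0.001, "rz": 0.18, "claw": 0.45},
  {"tx": -0.671, "ty": -0.404, "tz": 0.001, "rz": 0.18, "claw": 0.45},
  {"tx": -0.671, "ty": -0.404, "tz": 0.001, "rz": 0.18, "claw": 0.45},
])

```text
schema error: expected keys tx, ty, tz, rx, ry, rz, claw
```

Call:
carry_out([
  {"tx": -0.671, "ty": -0.404, "tz": 0.001, "rx": 0, "ry": 0, "rz": 0.18, "claw": 0.45},
  {"tx": -0.671, "ty": -0.404, "tz": 0.001, "rx": 0, "ry": 0, "rz": 0.18, "claw": 0.45},
  {"tx": -0.671, "ty": -0.404, "tz": 0.001, "rx": 0, "ry": 0, "rz": 0.18, "claw": 0.45},
  {"tx": -0.671, "ty": -0.404, "tz": 0.001, "rx": 0, "ry": 0, "rz": 0.18, "claw": 0.45},
  {"tx": -0.671, "ty": -0.404, "tz": 0.001, "rx": 0, "ry": 0, "rz": 0.18, "claw": 0.45},
  {"tx": -0.671, "ty": -0.404, "tz": 0.001, "rx": 0, "ry": 0, "rz": 0.18, "claw": 0.45},
  {"tx": -0.671, "ty": -0.404, "tz": 0.001, "rx": 0, "ry": 0, "rz": 0.18, "claw": 0.45},
  {"tx": -0.671, "ty": -0.404, "tz": 0.001, "rx": 0, "ry": 0, "rz": 0.18, "claw": 0.45},
  {"tx": -0.671, "ty": -0.404, "tz": 0.001, "rx": 0, "ry": 0, "rz": 0.18, "claw": 0.45},
  {"tx": -0.671, "ty": -0.404, "tz": 0.001, "rx": 0, "ry": 0, "rz": 0.18, "claw": 0.45},
  {"tx": -0.671, "ty": -0.404, "tz": 0.001, "rx": 0, "ry": 0, "rz": 0.18, "claw": 0.45},
  {"tx": -0.671, "ty": -0.404, "tz": 0.001, "rx": 0, "ry": 0, "rz": 0.18, "claw": 0.45},
])

```text
clock: 1.65
eef_pos: [0.6075, 0.0992, 0.2546]
tool_rot: [[-0.089, 0.996, -0.002], [0.996, 0.089, -0.001], [-0.001, -0.002, -1.0]]
force: [0.3, 1.4, -0.4]
gripper_width: 0.0383
```

```bash
cat >> h.py <<'E'
def look(name,p,q=None,sx=None):
    C=cam("wrist"); im=r.grab_frame("wrist").copy(); cv2.imwrite(f"pics/{name}_raw.png",im)
    q=p[3] if q is None else q; sx=p[4] if sx is None else sx
    P=[[-.05*np.sin(q),.105+.05*np.cos(q),.095],[0,.105,.038],[.01*np.sin(q)+.0387*np.cos(q),.105-.01*np.cos(q)+.0387*np.sin(q),.038],[.01*np.sin(q)-.0387*np.cos(q),.105-.01*np.cos(q)-.0387*np.sin(q),.038],[sx-.008,.082,.036],[sx+.008,.082,.036],[sx-.06,.035,.066],[sx-.06,-.035,.066],[sx-.052,.035,.066],[sx-.052,-.035,.066],[-.16,.18,.012],[-.16,-.085,.012]]
    px=proj(C,stage(p[:2],p[2],P)); print(px.round(0).tolist())
    for a in px:
        if abs(a).max()<2000: cv2.drawMarker(im,tuple(int(v) for v in a.round()),(0,0,255),0,9,1)
    cv2.imwrite(f"pics/{name}.png",cv2.resize(im,None,fx=1.5,fy=1.5))
E
python3 - <<'E'
from h import *
look("w1",np.load("fit.npy")); cmd([.608,.0995,.255],5)
E
```

```text
[[255.0, 178.0], [255.0, 211.0], [291.0, 220.0], [218.0, 220.0], [243.0, 121.0], [241.0, 137.0], [194.0, 55.0], [112.0, 45.0], [193.0, 65.0], [112.0, 55.0], [350.0, 62.0], [84.0, 27.0]]
t [-0.0013  0.001  -0.0003] r [-0.0003  0.0001  0.0007] now [0.6071 0.1004 0.2548] 5.2 F [-1.   0.8  0.6] w 0.0385 t 1.7
```

View pics/w1.png

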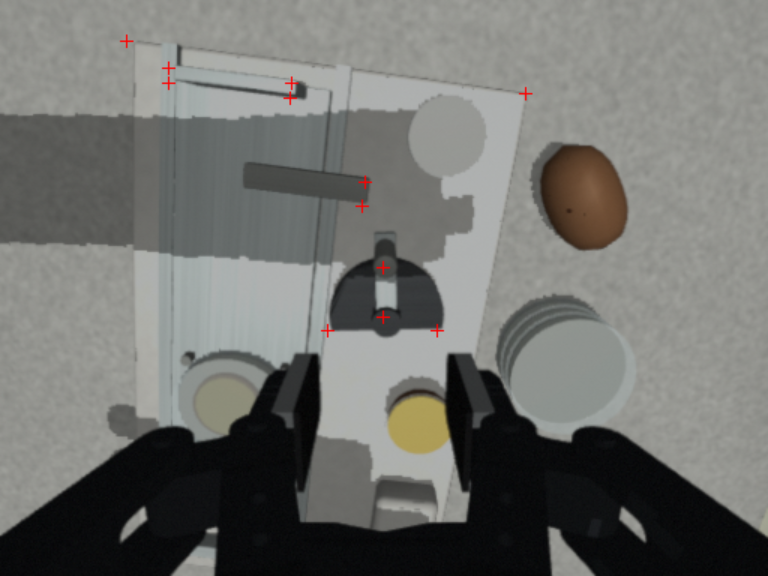

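Run:
```python
from h import *; import fit
from scipy.optimize import least_squares
W=cam("wrist")
wp=(np.array([[525,93],[134,41],[330,328],[443,327],[386,268],[369,179],[367,204],[297,89],[174,82]])+.5)/1.5-.5
fl=[0,1,3,2,4,5,6,7,8]
def res(p):
    a,b=fit.model(p)
    return np.r_[(proj(W,a)-wp)[[0,1,2,3,4,5,6,7,8]],.3*(proj(fit.T,a)-fit.top),.3*(proj(fit.S,b)-fit.sc)].ravel()
p0=np.load("fit.npy")
a,_=fit.model(p0); 
d=proj(W,a)-wp
# fix flat ordering
if abs(d[2]).max()>30: wp[[2,3]]=wp[[3,2]]
s=least_squares(res,p0,loss="soft_l1"); print(s.x,p0); print(res(s.x).reshape(-1,2).round(1)[:9])
p=s.x; np.save("fit2.npy",p); q=p[3]
print(stage(p[:2],p[2],[[0,.105,0],[-.05*np.sin(q),.105+.05*np.cos(q),.095]]),np.degrees(p[2]),np.degrees(p[2]+q))
```

```text
[ 0.51019038  0.0553036  -1.60778634  1.71663084 -0.08361928] [ 0.50727596  0.05381734 -1.61129476  1.69715246 -0.08230091]
[[ 2.7 -0.2]
 [-1.9 -0.5]
 [-0.5  1.5]
 [ 1.2  2. ]
 [ 0.1 -0.4]
 [ 0.6  0.1]
 [-0.  -0.2]
 [-0.9  4. ]
 [-0.7 -1.5]]
[[0.61511856 0.05142053 0.        ]
 [0.60968707 0.10112465 0.095     ]] -92.11937162163909 6.236330376396165
```

Run:
```python
from h import *
cmd([.6098,.1011,.082],6)
```

```text
t [0.0007 0.0038 0.216 ] r [-0.0003  0.0001 -0.0021] now [0.6071 0.1004 0.2548] 5.2 F [-1.   0.8  0.6] w 0.0385 t 1.7
```

Call:
carry_out([
  {"tx": 0.0007, "ty": 0.0038, "tz": 0.05, "rx": 0, "ry": 0, "rz": -0.002, "claw": 0.38},
  {"tx": 0.0007, "ty": 0.0038, "tz": 0.09, "rx": 0, "ry": 0, "rz": -0.002, "claw": 0.38},
  {"tx": 0.0007, "ty": 0.0038, "tz": 0.12, "rx": 0, "ry": 0, "rz": -0.002, "claw": 0.38},
  {"tx": 0.0007, "ty": 0.0038, "tz": 0.15, "rx": 0, "ry": 0, "rz": -0.002, "claw": 0.38},
  {"tx": 0.0007, "ty": 0.0038, "tz": 0.18, "rx": 0, "ry": 0, "rz": -0.002, "claw": 0.38},
  {"tx": 0.0007, "ty": 0.0038, "tz": 0.2, "rx": 0, "ry": 0, "rz": -0.002, "claw": 0.38},
  {"tx": 0.0007, "ty": 0.0038, "tz": 0.216, "rx": 0, "ry": 0, "rz": -0.002, "claw": 0.38},
  {"tx": 0.0007, "ty": 0.0038, "tz": 0.216, "rx": 0, "ry": 0, "rz": -0.002, "claw": 0.38},
])

```text
clock: 2.7
eef_pos: [0.6093, 0.1016, 0.0812]
tool_rot: [[-0.104, 0.995, -0.003], [0.995, 0.104, -0.001], [-0.001, -0.003, -1.0]]
force: [0.5, -1.0, 0.8]
gripper_width: 0.0324
```

Run:
```python
from h import *
look("w2",np.load("fit2.npy")); cmd([.6098,.1011,.082],6)
# arc rows from current pose
s=r.sense();R=s["tool_rot"];p=np.load("fit2.npy")
ax=np.array([.6151,.0514])
for q in np.arange(p[3],-.3,-.1745/1.2):
    a=p[2]+np.pi/2+q; t=R.T@(np.array([ax[0]+.05*np.cos(a),ax[1]+.05*np.sin(a),.082])-s["eef_pos"])/.8
    y=np.arctan2(R[1,1],R[0,1]); print(round(q,3),t.round(4),"rz",round(-(p[2]+q-y)/2/np.pi,4))
```

```text
[[254.0, 303.0], [255.0, 319.0], [323.0, 333.0], [187.0, 334.0], [234.0, 151.0], [230.0, 183.0], [116.0, 4.0], [-70.0, -17.0], [115.0, 28.0], [-69.0, 6.0], [443.0, 40.0], [-71.0, -32.0]]
t [-0.0004 -0.0001  0.0002] r [-0.0003  0.0001 -0.0001] now [0.6099 0.1014 0.0821] 6.0 F [ 0.8 -0.3  0.3] w 0.0324 t 2.75
1.717 [-0.0004 -0.0003  0.0002] rz -0.0007
1.571 [-0.001   0.0088  0.0001] rz 0.0224
1.426 [-0.0029  0.0177  0.0001] rz 0.0456
1.28 [-0.0061  0.0262  0.0001] rz 0.0687
1.135 [-0.0105  0.0341  0.0001] rz 0.0919
0.99 [-0.016   0.0413  0.0001] rz 0.115
0.844 [-0.0225  0.0477  0.0001] rz 0.1381
0.699 [-0.0298  0.0531  0.0001] rz 0.1613
0.553 [-0.0378  0.0573  0.0001] rz 0.1844
0.408 [-0.0464  0.0603  0.0001] rz 0.2076
0.262 [-0.0553  0.0621  0.0001] rz 0.2307
0.117 [-0.0644  0.0625  0.0001] rz 0.2539
-0.028 [-0.0734  0.0616  0.0001] rz 0.277
-0.174 [-0.0822  0.0594  0.0001] rz 0.3002
```

View pics/w2.png

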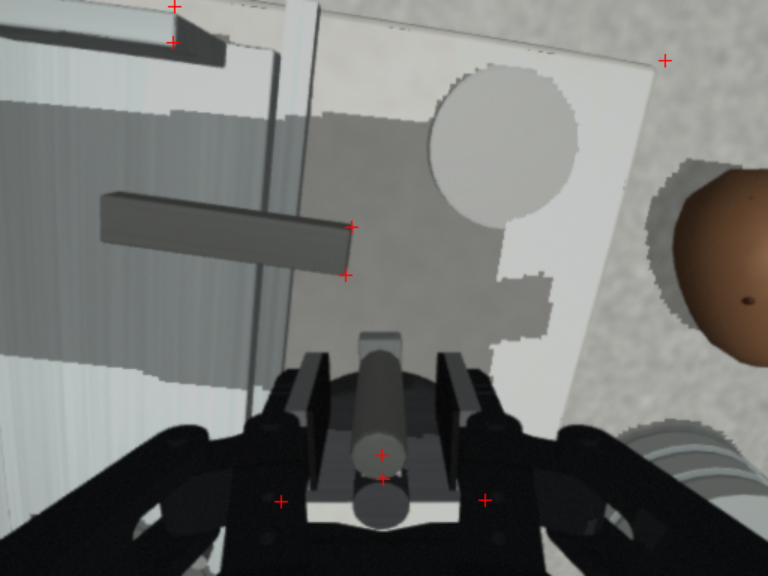

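The pin stands centred between the pads (382,455 in the picture). I now sweep it along the arc.

Call:
carry_out([
  {"tx": -0.001, "ty": 0.0088, "tz": 0, "rx": 0, "ry": 0, "rz": 0.0224, "claw": 0.38},
  {"tx": -0.0029, "ty": 0.0177, "tz": 0, "rx": 0, "ry": 0, "rz": 0.0456, "claw": 0.38},
  {"tx": -0.0061, "ty": 0.0262, "tz": 0, "rx": 0, "ry": 0, "rz": 0.0687, "claw": 0.38},
  {"tx": -0.0105, "ty": 0.0341, "tz": 0, "rx": 0, "ry": 0, "rz": 0.0919, "claw": 0.38},
  {"tx": -0.016, "ty": 0.0413, "tz": 0, "rx": 0, "ry": 0, "rz": 0.115, "claw": 0.38},
  {"tx": -0.0225, "ty": 0.0477, "tz": 0, "rx": 0, "ry": 0, "rz": 0.1381, "claw": 0.38},
  {"tx": -0.0298, "ty": 0.0531, "tz": 0, "rx": 0, "ry": 0, "rz": 0.1613, "claw": 0.38},
  {"tx": -0.0378, "ty": 0.0573, "tz": 0, "rx": 0, "ry": 0, "rz": 0.1844, "claw": 0.38},
  {"tx": -0.0464, "ty": 0.0603, "tz": 0, "rx": 0, "ry": 0, "rz": 0.2076, "claw": 0.38},
  {"tx": -0.0553, "ty": 0.0621, "tz": 0, "rx": 0, "ry": 0, "rz": 0.2307, "claw": 0.38},
  {"tx": -0.0644, "ty": 0.0625, "tz": 0, "rx": 0, "ry": 0, "rz": 0.2539, "claw": 0.38},
  {"tx": -0.0644, "ty": 0.0625, "tz": 0, "rx": 0, "ry": 0, "rz": 0.2539, "claw": 0.38},
])

```text
clock: 4.25
eef_pos: [0.6656, 0.0554, 0.083]
tool_rot: [[0.997, 0.081, 0.0], [0.081, -0.997, -0.001], [-0.0, 0.001, -1.0]]
force: [1.4, 0.3, 0.1]
gripper_width: 0.0321
```

Run:
```python
from h import *
p=np.load("fit2.npy")
look("w3",p,q=.3); 
cv2.imwrite("pics/t3.png",cv2.resize(r.grab_frame("top")[130:300,130:370],None,fx=3.3,fy=3.3,interpolation=cv2.INTER_CUBIC))
ax=np.array([.6151,.0514])
for q in (.1,0,-.1,-.2):
    a=p[2]+np.pi/2+q; print(q);cmd([ax[0]+.05*np.cos(a),ax[1]+.05*np.sin(a),.082],np.degrees(p[2]+q))
```

```text
[[229.0, 306.0], [254.0, 319.0], [325.0, 323.0], [192.0, 344.0], [94.0, 333.0], [121.0, 336.0], [-17.0, 426.0], [1.0, 505.0], [-4.0, 429.0], [14.0, 507.0], [-8.0, 148.0], [33.0, 469.0]]
0.1
t [-0.0005  0.0012  0.0009] r [0.0001 0.0001 0.0032] now [0.6653 0.0555 0.0827] -85.2 F [-0.5  0.8  0.6] w 0.0321 t 4.35
0
t [-0.0009  0.0074  0.0009] r [0.0001 0.0001 0.0192] now [0.6653 0.0555 0.0827] -85.2 F [-0.5  0.8  0.6] w 0.0321 t 4.35
-0.1
t [-0.002   0.0136  0.0009] r [0.0001 0.0001 0.0351] now [0.6653 0.0555 0.0827] -85.2 F [-0.5  0.8  0.6] w 0.0321 t 4.35
-0.2
t [-0.0036  0.0196  0.0009] r [0.0001 0.0001 0.051 ] now [0.6653 0.0555 0.0827] -85.2 F [-0.5  0.8  0.6] w 0.0321 t 4.35
```

View pics/w3.png

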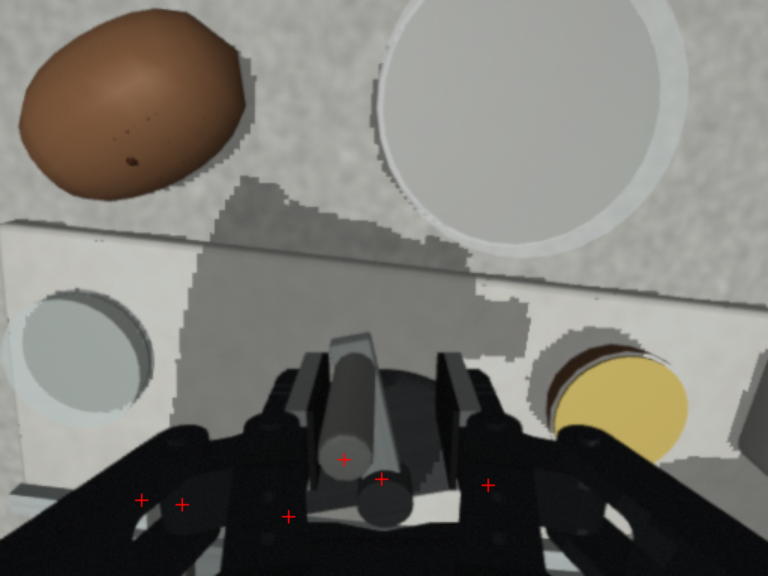

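View pics/t3.png

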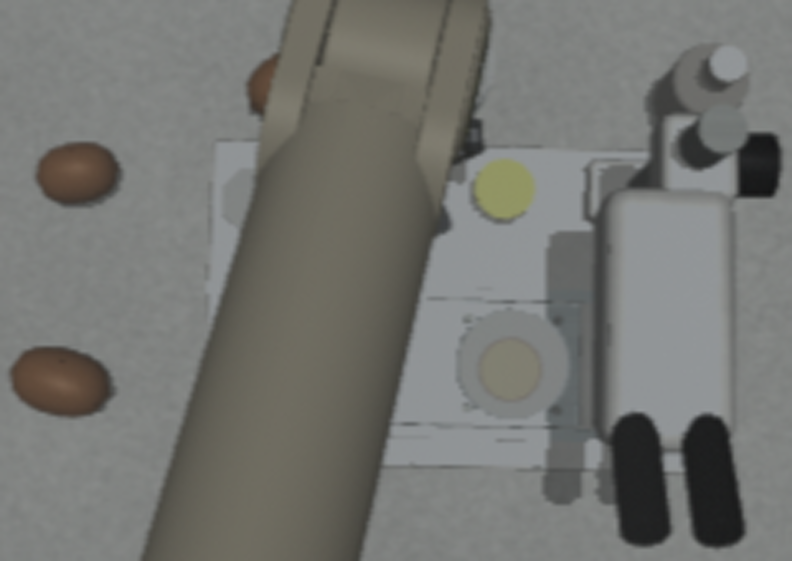

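Call:
carry_out([
  {"tx": -0.0009, "ty": 0.0074, "tz": 0.001, "rx": 0, "ry": 0, "rz": 0.0192, "claw": 0.38},
  {"tx": -0.002, "ty": 0.0136, "tz": 0.001, "rx": 0, "ry": 0, "rz": 0.0351, "claw": 0.38},
  {"tx": -0.0034, "ty": 0.019, "tz": 0.001, "rx": 0, "ry": 0, "rz": 0.0495, "claw": 0.38},
  {"tx": -0.0034, "ty": 0.019, "tz": 0.001, "rx": 0, "ry": 0, "rz": 0.0495, "claw": 0.38},
  {"tx": -0.0034, "ty": 0.019, "tz": 0.001, "rx": 0, "ry": 0, "rz": 0.0495, "claw": 0.38},
])

```text
clock: 4.97
eef_pos: [0.6641, 0.0407, 0.0822]
tool_rot: [[0.975, -0.222, -0.0], [-0.222, -0.975, -0.001], [0.0, 0.001, -1.0]]
force: [0.7, 1.4, 0.7]
gripper_width: 0.0322
```

Run:
```python
from h import *
p=np.load("fit2.npy")
look("w4",p,q=0); 
cmd([.6656,.0495,.082],-93)
```

```text
[[230.0, 306.0], [256.0, 320.0], [326.0, 323.0], [193.0, 344.0], [115.0, 371.0], [140.0, 368.0], [39.0, 481.0], [82.0, 550.0], [51.0, 480.0], [93.0, 549.0], [-23.0, 228.0], [113.0, 509.0]]
t [-0.0006 -0.0112  0.0003] r [ 0.0001  0.     -0.0274] now [0.6641 0.0407 0.0822] -102.9 F [1.3 1.9 1.7] w 0.0326 t 5.025
```

View pics/w4.png

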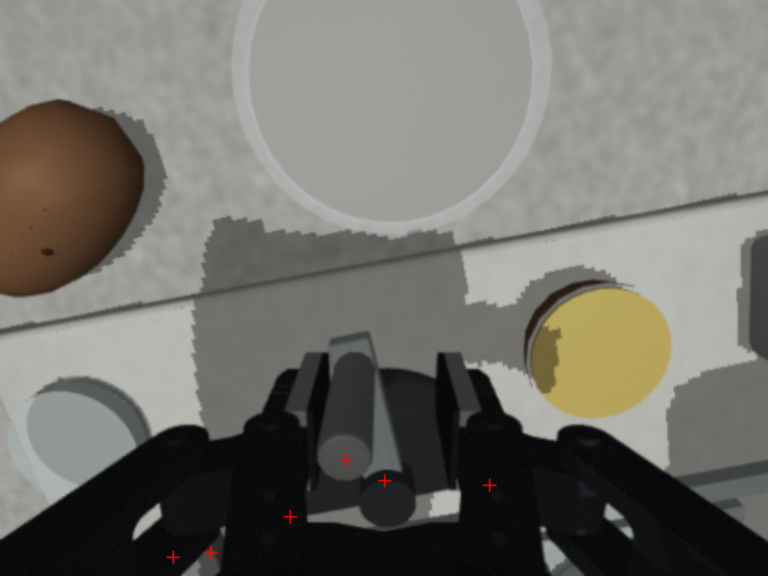

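Call:
carry_out([
  {"tx": -0.0006, "ty": -0.0105, "tz": 0, "rx": 0, "ry": 0, "rz": -0.0274, "claw": 0.38},
  {"tx": -0.0006, "ty": -0.0105, "tz": 0, "rx": 0, "ry": 0, "rz": -0.0274, "claw": 0.38},
  {"tx": -0.0006, "ty": -0.0105, "tz": -0.05, "rx": 0, "ry": 0, "rz": -0.0274, "claw": 0.38},
  {"tx": -0.0006, "ty": -0.0105, "tz": -0.1, "rx": 0, "ry": 0, "rz": -0.0274, "claw": 0.38},
  {"tx": -0.0006, "ty": -0.0105, "tz": -0.15, "rx": 0, "ry": 0, "rz": -0.0274, "claw": 0.38},
  {"tx": -0.0006, "ty": -0.0105, "tz": -0.17, "rx": 0, "ry": 0, "rz": -0.0274, "claw": 0.38},
  {"tx": -0.0006, "ty": -0.0105, "tz": -0.17, "rx": 0, "ry": 0, "rz": -0.0274, "claw": 0.38},
])

```text
clock: 5.9
eef_pos: [0.6658, 0.0486, 0.2188]
tool_rot: [[0.999, -0.054, 0.001], [-0.054, -0.999, -0.0], [0.001, 0.0, -1.0]]
force: [-0.7, 0.3, 0.0]
gripper_width: 0.0321
```

Run:
```python
from h import *
p=np.load("fit2.npy")
look("w5",p,q=0)
st=lambda x,y,z:stage(p[:2],p[2],[x,y,z])[0]
# rear of plate at stage p4-.060 ; hover 50 mm behind
g=st(p[4]-.06-.05,0,.22); print(g); cmd(g,-2)
```

```text
[[253.0, 194.0], [255.0, 227.0], [296.0, 236.0], [214.0, 237.0], [161.0, 250.0], [177.0, 249.0], [103.0, 310.0], [114.0, 369.0], [111.0, 310.0], [122.0, 369.0], [88.0, 147.0], [124.0, 367.0]]
[0.51735073 0.24879043 0.22      ]
t [-0.198  -0.2396 -0.0033] r [-1.00e-04  2.00e-04 -2.53e-01] now [0.6652 0.0489 0.2173] -93.1 F [ 0.2 -0.3 -1.2] w 0.0325 t 5.95
```

View pics/w5.png

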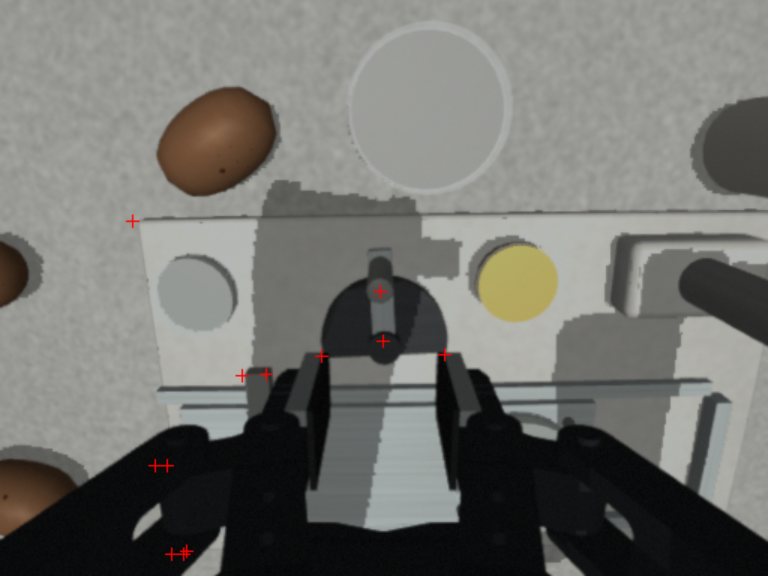

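Call:
carry_out([
  {"tx": -0.198, "ty": -0.24, "tz": -0.003, "rx": 0, "ry": 0, "rz": -0.253, "claw": 0},
  {"tx": -0.198, "ty": -0.24, "tz": -0.003, "rx": 0, "ry": 0, "rz": -0.253, "claw": 0},
  {"tx": -0.198, "ty": -0.24, "tz": -0.003, "rx": 0, "ry": 0, "rz": -0.253, "claw": 0},
  {"tx": -0.198, "ty": -0.24, "tz": -0.003, "rx": 0, "ry": 0, "rz": -0.253, "claw": 0},
  {"tx": -0.198, "ty": -0.24, "tz": -0.003, "rx": 0, "ry": 0, "rz": -0.253, "claw": 0},
  {"tx": -0.198, "ty": -0.24, "tz": -0.003, "rx": 0, "ry": 0, "rz": -0.253, "claw": 0},
  {"tx": -0.198, "ty": -0.24, "tz": -0.003, "rx": 0, "ry": 0, "rz": -0.253, "claw": 0},
  {"tx": -0.198, "ty": -0.24, "tz": -0.003, "rx": 0, "ry": 0, "rz": -0.253, "claw": 0},
  {"tx": -0.198, "ty": -0.24, "tz": -0.003, "rx": 0, "ry": 0, "rz": -0.253, "claw": 0},
  {"tx": -0.198, "ty": -0.24, "tz": -0.003, "rx": 0, "ry": 0, "rz": -0.253, "claw": 0},
  {"tx": -0.198, "ty": -0.24, "tz": -0.003, "rx": 0, "ry": 0, "rz": -0.253, "claw": 0},
  {"tx": -0.198, "ty": -0.24, "tz": -0.003, "rx": 0, "ry": 0, "rz": -0.253, "claw": 0},
])

```text
clock: 7.45
eef_pos: [0.5172, 0.2491, 0.2193]
tool_rot: [[0.036, 0.999, -0.002], [0.999, -0.036, -0.001], [-0.001, -0.002, -1.0]]
force: [-0.7, -0.0, 0.2]
gripper_width: -0.0002
```

Run:
```python
from h import *
p=np.load("fit2.npy")
look("w6",p,q=0)
st=lambda x,y,z:stage(p[:2],p[2],[x,y,z])[0]
g=st(p[4]-.06-.035,0,.075); print(g); cmd(g,-2.1)
cv2.imwrite("pics/s6.png",cv2.resize(r.grab_frame("scene")[130:290,140:360],None,fx=3.6,fy=3.6,interpolation=cv2.INTER_CUBIC))
```

```text
[[421.0, 391.0], [352.0, 348.0], [340.0, 377.0], [346.0, 318.0], [337.0, 272.0], [336.0, 286.0], [295.0, 237.0], [214.0, 237.0], [294.0, 245.0], [214.0, 245.0], [432.0, 200.0], [170.0, 200.0]]
[0.51679601 0.23380069 0.075     ]
t [-0.0191  0.0004  0.1806] r [-0.0002  0.0001  0.0001] now [0.5172 0.2491 0.2195] -2.1 F [-0.4 -0.   0. ] w 0.0001 t 7.5
```

View pics/w6.png

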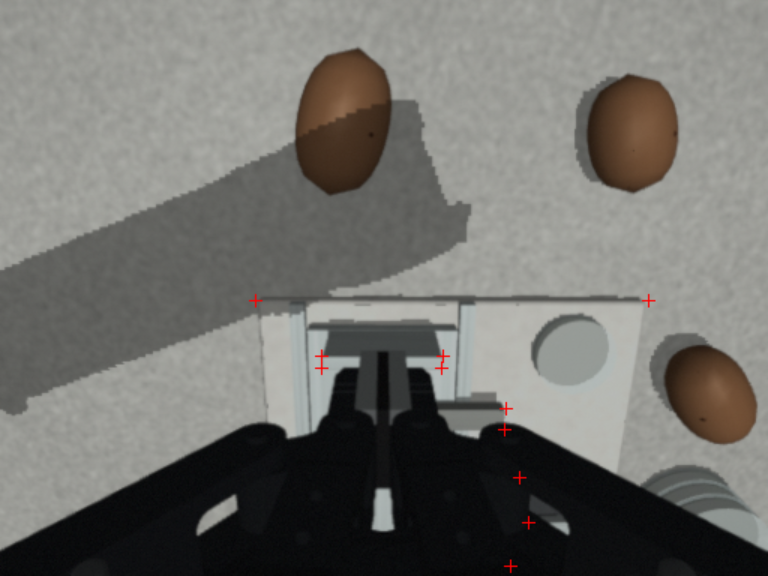

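View pics/s6.png

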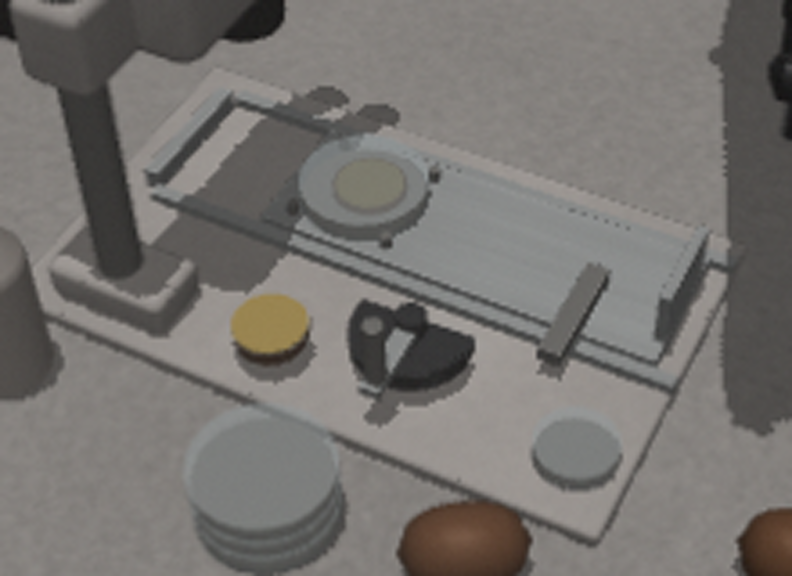

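Call:
carry_out([
  {"tx": -0.01, "ty": 0.0004, "tz": 0.06, "rx": 0, "ry": 0, "rz": 0, "claw": 0},
  {"tx": -0.015, "ty": 0.0004, "tz": 0.11, "rx": 0, "ry": 0, "rz": 0, "claw": 0},
  {"tx": -0.019, "ty": 0.0004, "tz": 0.16, "rx": 0, "ry": 0, "rz": 0, "claw": 0},
  {"tx": -0.019, "ty": 0.0004, "tz": 0.181, "rx": 0, "ry": 0, "rz": 0, "claw": 0},
  {"tx": -0.019, "ty": 0.0004, "tz": 0.181, "rx": 0, "ry": 0, "rz": 0, "claw": 0},
  {"tx": -0.019, "ty": 0.0004, "tz": 0.181, "rx": 0, "ry": 0, "rz": 0, "claw": 0},
])

```text
clock: 8.3
eef_pos: [0.518, 0.2345, 0.0764]
tool_rot: [[0.035, 0.999, 0.001], [0.999, -0.035, 0.001], [0.001, 0.001, -1.0]]
force: [0.7, 0.0, -0.1]
gripper_width: 0.0004
```

Run:
```python
from h import *
p=np.load("fit2.npy")
look("w7",p,q=0)
st=lambda x,y,z:stage(p[:2],p[2],[x,y,z])[0]
for d in (.011,-.03,-.06,-p[4]*-1+.011): g=st(p[4]-.06-d,0,.075); print(d,g); cmd(g,-2.1)
```

```text
[[534.0, 579.0], [407.0, 481.0], [384.0, 517.0], [401.0, 441.0], [391.0, 374.0], [387.0, 395.0], [328.0, 338.0], [173.0, 338.0], [327.0, 352.0], [175.0, 352.0], [546.0, 249.0], [108.0, 251.0]]
0.011 [0.51590845 0.20981711 0.075     ]
t [-0.031  -0.0015  0.0019] r [ 0.0002 -0.0002  0.0002] now [0.518  0.2345 0.0766] -2.0 F [-0.5  0.3 -0.3] w -0.0001 t 8.35
-0.03 [0.51439221 0.16884516 0.075     ]
t [-0.0822 -0.0016  0.0019] r [ 0.0002 -0.0002  0.0002] now [0.518  0.2345 0.0766] -2.0 F [-0.5  0.3 -0.3] w -0.0001 t 8.35
-0.06 [0.51328276 0.13886568 0.075     ]
t [-0.1197 -0.0016  0.0018] r [ 0.0002 -0.0002  0.0002] now [0.518  0.2345 0.0766] -2.0 F [-0.5  0.3 -0.3] w -0.0001 t 8.35
-0.07261928010451707 [0.51281608 0.12625503 0.075     ]
t [-0.1355 -0.0017  0.0018] r [ 0.0002 -0.0002  0.0002] now [0.518  0.2345 0.0766] -2.0 F [-0.5  0.3 -0.3] w -0.0001 t 8.35
```

View pics/w7.png

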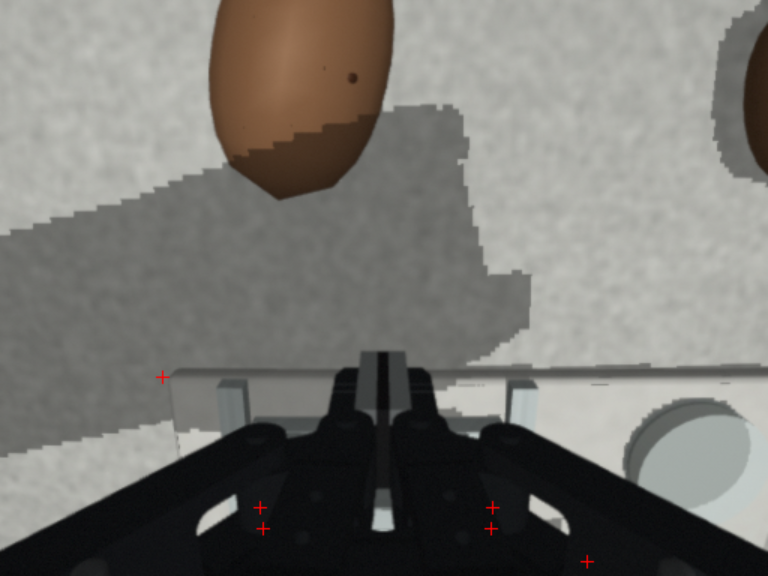

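Call:
carry_out([
  {"tx": -0.008, "ty": -0.001, "tz": 0.001, "rx": 0, "ry": 0, "rz": 0, "claw": 0},
  {"tx": -0.016, "ty": -0.0015, "tz": 0.0018, "rx": 0, "ry": 0, "rz": 0, "claw": 0},
  {"tx": -0.02, "ty": -0.0015, "tz": 0.0018, "rx": 0, "ry": 0, "rz": 0, "claw": 0},
  {"tx": -0.023, "ty": -0.0015, "tz": 0.0018, "rx": 0, "ry": 0, "rz": 0, "claw": 0},
  {"tx": -0.025, "ty": -0.0015, "tz": 0.0018, "rx": 0, "ry": 0, "rz": 0, "claw": 0},
  {"tx": -0.027, "ty": -0.0015, "tz": 0.0018, "rx": 0, "ry": 0, "rz": 0, "claw": 0},
  {"tx": -0.029, "ty": -0.0015, "tz": 0.0018, "rx": 0, "ry": 0, "rz": 0, "claw": 0},
  {"tx": -0.031, "ty": -0.0015, "tz": 0.0018, "rx": 0, "ry": 0, "rz": 0, "claw": 0},
  {"tx": -0.033, "ty": -0.0015, "tz": 0.0018, "rx": 0, "ry": 0, "rz": 0, "claw": 0},
  {"tx": -0.035, "ty": -0.0015, "tz": 0.0018, "rx": 0, "ry": 0, "rz": 0, "claw": 0},
  {"tx": -0.037, "ty": -0.0015, "tz": 0.0018, "rx": 0, "ry": 0, "rz": 0, "claw": 0},
  {"tx": -0.039, "ty": -0.0015, "tz": 0.0018, "rx": 0, "ry": 0, "rz": 0, "claw": 0},
])

```text
clock: 9.85
eef_pos: [0.5156, 0.2036, 0.0751]
tool_rot: [[0.035, 0.999, 0.001], [0.999, -0.035, 0.001], [0.001, 0.001, -1.0]]
force: [1.0, 3.2, -1.7]
gripper_width: -0.0003
```

Call:
carry_out([
  {"tx": -0.004, "ty": 0, "tz": 0, "rx": 0, "ry": 0, "rz": 0, "claw": 0},
  {"tx": -0.008, "ty": 0, "tz": 0, "rx": 0, "ry": 0, "rz": 0, "claw": 0},
  {"tx": -0.012, "ty": 0, "tz": 0, "rx": 0, "ry": 0, "rz": 0, "claw": 0},
  {"tx": -0.016, "ty": 0, "tz": 0, "rx": 0, "ry": 0, "rz": 0, "claw": 0},
  {"tx": -0.02, "ty": 0, "tz": 0, "rx": 0, "ry": 0, "rz": 0, "claw": 0},
  {"tx": -0.024, "ty": 0, "tz": 0, "rx": 0, "ry": 0, "rz": 0, "claw": 0},
  {"tx": -0.028, "ty": 0, "tz": 0, "rx": 0, "ry": 0, "rz": 0, "claw": 0},
  {"tx": -0.03, "ty": 0, "tz": 0, "rx": 0, "ry": 0, "rz": 0, "claw": 0},
])

```text
clock: 10.85
eef_pos: [0.5148, 0.1793, 0.0751]
tool_rot: [[0.035, 0.999, 0.001], [0.999, -0.035, 0.001], [0.001, 0.001, -1.0]]
force: [-0.5, 3.3, -0.5]
gripper_width: 0.0003
```

Run:
```python
from h import *
p=np.load("fit2.npy")
g=stage(p[:2],p[2],[-.06-.011,0,.075])[0]; print(g); cmd(g,-2.1)
cv2.imwrite("pics/s8.png",cv2.resize(r.grab_frame("scene")[130:290,140:360],None,fx=3.6,fy=3.6,interpolation=cv2.INTER_CUBIC))
```

```text
[0.51281608 0.12625503 0.075     ]
t [-0.0664 -0.0001 -0.    ] r [ 0.0002 -0.0002  0.0002] now [0.5148 0.1793 0.0751] -2.0 F [-0.5  3.3 -0.5] w 0.0003 t 10.85
```

View pics/s8.png

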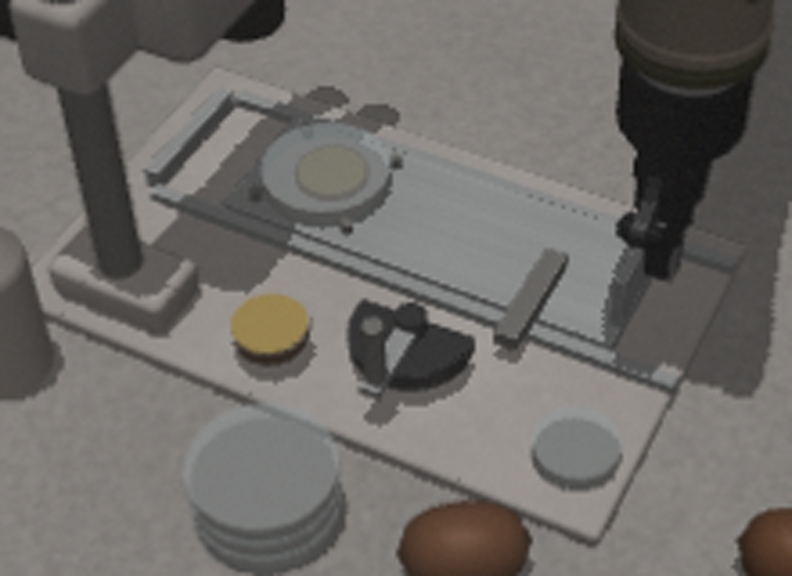

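Call:
carry_out([
  {"tx": -0.004, "ty": 0, "tz": 0, "rx": 0, "ry": 0, "rz": 0, "claw": 0},
  {"tx": -0.008, "ty": 0, "tz": 0, "rx": 0, "ry": 0, "rz": 0, "claw": 0},
  {"tx": -0.012, "ty": 0, "tz": 0, "rx": 0, "ry": 0, "rz": 0, "claw": 0},
  {"tx": -0.016, "ty": 0, "tz": 0, "rx": 0, "ry": 0, "rz": 0, "claw": 0},
  {"tx": -0.02, "ty": 0, "tz": 0, "rx": 0, "ry": 0, "rz": 0, "claw": 0},
  {"tx": -0.024, "ty": 0, "tz": 0, "rx": 0, "ry": 0, "rz": 0, "claw": 0},
  {"tx": -0.028, "ty": 0, "tz": 0, "rx": 0, "ry": 0, "rz": 0, "claw": 0},
  {"tx": -0.032, "ty": 0, "tz": 0, "rx": 0, "ry": 0, "rz": 0, "claw": 0},
  {"tx": -0.036, "ty": 0, "tz": 0, "rx": 0, "ry": 0, "rz": 0, "claw": 0},
  {"tx": -0.04, "ty": 0, "tz": 0, "rx": 0, "ry": 0, "rz": 0, "claw": 0},
  {"tx": -0.044, "ty": 0, "tz": 0, "rx": 0, "ry": 0, "rz": 0, "claw": 0},
  {"tx": -0.048, "ty": 0, "tz": 0, "rx": 0, "ry": 0, "rz": 0, "claw": 0},
])

```text
clock: 12.4
eef_pos: [0.5135, 0.1406, 0.0751]
tool_rot: [[0.036, 0.999, 0.001], [0.999, -0.036, 0.001], [0.001, 0.001, -1.0]]
force: [0.1, 4.1, -1.0]
gripper_width: 0.0001
```

Run:
```python
from h import *
p=np.load("fit2.npy")
g=stage(p[:2],p[2],[-.06-.011,0,.075])[0]; print(g); cmd(g,-2.1)
cv2.imwrite("pics/s9.png",cv2.resize(r.grab_frame("scene")[130:290,140:360],None,fx=3.6,fy=3.6,interpolation=cv2.INTER_CUBIC))
```

```text
[0.51281608 0.12625503 0.075     ]
t [-0.0179 -0.0002  0.    ] r [ 0.0002 -0.0002  0.0002] now [0.5135 0.1406 0.0751] -2.0 F [ 0.1  4.1 -1. ] w 0.0001 t 12.4
```

View pics/s9.png

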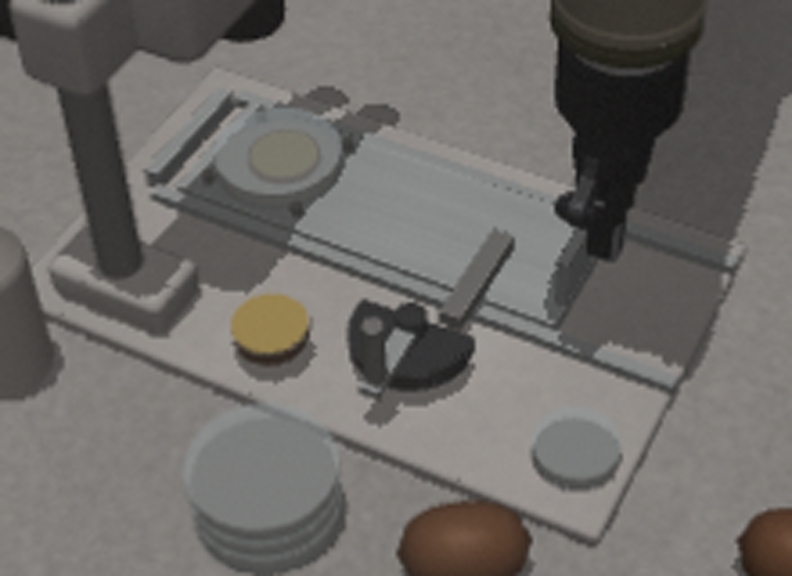

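Call:
carry_out([
  {"tx": -0.003, "ty": 0, "tz": 0, "rx": 0, "ry": 0, "rz": 0, "claw": 0},
  {"tx": -0.006, "ty": 0, "tz": 0, "rx": 0, "ry": 0, "rz": 0, "claw": 0},
  {"tx": -0.008, "ty": 0, "tz": 0, "rx": 0, "ry": 0, "rz": 0, "claw": 0},
  {"tx": -0.01, "ty": 0, "tz": 0, "rx": 0, "ry": 0, "rz": 0, "claw": 0},
  {"tx": -0.011, "ty": 0, "tz": 0, "rx": 0, "ry": 0, "rz": 0, "claw": 0},
  {"tx": -0.012, "ty": 0, "tz": 0, "rx": 0, "ry": 0, "rz": 0, "claw": 0},
  {"tx": -0.013, "ty": 0, "tz": 0, "rx": 0, "ry": 0, "rz": 0, "claw": 0},
  {"tx": -0.014, "ty": 0, "tz": 0, "rx": 0, "ry": 0, "rz": 0, "claw": 0},
])

```text
clock: 13.45
eef_pos: [0.5131, 0.1288, 0.0751]
tool_rot: [[0.036, 0.999, 0.001], [0.999, -0.036, 0.001], [0.001, 0.001, -1.0]]
force: [-0.2, 3.6, 0.8]
gripper_width: -0.0001
```

Call:
carry_out([
  {"tx": -0.001, "ty": 0, "tz": 0, "rx": 0, "ry": 0, "rz": 0, "claw": 0},
  {"tx": -0.002, "ty": 0, "tz": 0, "rx": 0, "ry": 0, "rz": 0, "claw": 0},
  {"tx": -0.003, "ty": 0, "tz": 0, "rx": 0, "ry": 0, "rz": 0, "claw": 0},
])

```text
clock: 13.82
eef_pos: [0.513, 0.1264, 0.0751]
tool_rot: [[0.036, 0.999, 0.001], [0.999, -0.036, 0.001], [0.001, 0.001, -1.0]]
force: [-0.8, 4.2, 0.9]
gripper_width: -0.0002
```

Run:
```python
from h import *
p=np.load("fit2.npy")
g=stage(p[:2],p[2],[-.06-.011,0,.075])[0]; cmd(g,-2.1)
cv2.imwrite("pics/s10.png",cv2.resize(r.grab_frame("scene")[150:240,170:340],None,fx=4.6,fy=4.6,interpolation=cv2.INTER_CUBIC))
```

```text
t [-0.0001 -0.0002  0.0001] r [ 0.0002 -0.0002  0.0001] now [0.513  0.1264 0.0751] -2.1 F [-0.8  4.2  0.9] w -0.0002 t 13.825
```

View pics/s10.png

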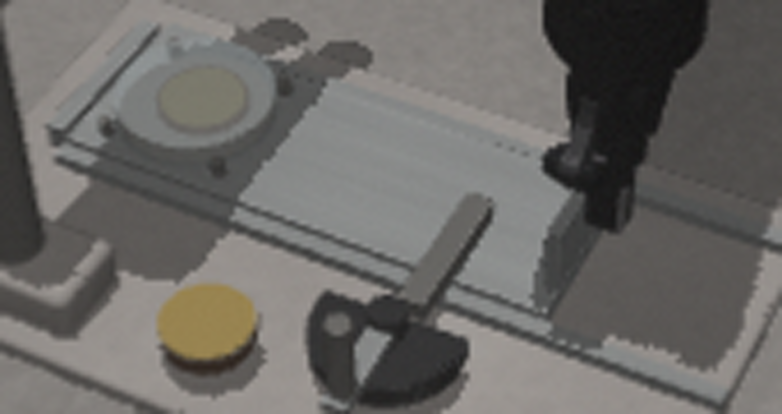

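Nearly at the stop (slide's front edge at about (55,140) to (160,30), next to the stop bar). Still friction-level force, so I creep on until it rises.

Call:
carry_out([
  {"tx": -0.0008, "ty": 0, "tz": 0, "rx": 0, "ry": 0, "rz": 0, "claw": 0},
  {"tx": -0.0016, "ty": 0, "tz": 0, "rx": 0, "ry": 0, "rz": 0, "claw": 0},
])

```text
clock: 14.12
eef_pos: [0.5129, 0.1255, 0.0751]
tool_rot: [[0.036, 0.999, 0.001], [0.999, -0.036, 0.002], [0.002, 0.001, -1.0]]
force: [0.9, 6.4, -1.0]
gripper_width: 0.0
```

Call:
carry_out([
  {"tx": -0.0008, "ty": 0, "tz": 0, "rx": 0, "ry": 0, "rz": 0, "claw": 0},
  {"tx": -0.001, "ty": 0, "tz": 0, "rx": 0, "ry": 0, "rz": 0, "claw": 0},
])

```text
clock: 14.38
eef_pos: [0.5129, 0.1255, 0.0751]
tool_rot: [[0.035, 0.999, 0.002], [0.999, -0.035, 0.002], [0.002, 0.001, -1.0]]
force: [0.5, 6.9, -0.4]
gripper_width: -0.0001
```

Call:
carry_out([
  {"tx": -0.001, "ty": 0, "tz": 0, "rx": 0, "ry": 0, "rz": 0, "claw": 0},
  {"tx": -0.002, "ty": 0, "tz": 0, "rx": 0, "ry": 0, "rz": 0, "claw": 0},
])

```text
clock: 14.62
eef_pos: [0.5129, 0.1254, 0.0751]
tool_rot: [[0.034, 0.999, 0.002], [0.999, -0.034, 0.004], [0.004, 0.002, -1.0]]
force: [0.9, 9.7, -2.2]
gripper_width: 0.0001
```

At the stop: commanded on by 1.6 mm, the tool stays and the force rises. Back off and up.

Call:
carry_out([
  {"tx": 0.005, "ty": 0, "tz": 0, "rx": 0, "ry": 0, "rz": 0, "claw": 0},
  {"tx": 0.02, "ty": 0, "tz": 0, "rx": 0, "ry": 0, "rz": 0, "claw": 0},
  {"tx": 0.05, "ty": 0, "tz": 0, "rx": 0, "ry": 0, "rz": 0, "claw": 0},
  {"tx": 0.06, "ty": 0, "tz": -0.06, "rx": 0, "ry": 0, "rz": 0, "claw": 0},
  {"tx": 0.08, "ty": 0, "tz": -0.13, "rx": 0, "ry": 0, "rz": 0, "claw": 0},
  {"tx": 0.12, "ty": 0, "tz": -0.18, "rx": 0, "ry": 0, "rz": 0, "claw": 0},
  {"tx": 0.2, "ty": 0, "tz": -0.2, "rx": 0, "ry": 0, "rz": 0, "claw": 0},
  {"tx": 0.27, "ty": 0, "tz": -0.2, "rx": 0, "ry": 0, "rz": 0, "claw": 0},
  {"tx": 0.3, "ty": 0, "tz": -0.2, "rx": 0, "ry": 0, "rz": 0, "claw": 0},
  {"tx": 0.3, "ty": 0, "tz": -0.2, "rx": 0, "ry": 0, "rz": 0, "claw": 0},
  {"tx": 0.3, "ty": 0, "tz": -0.2, "rx": 0, "ry": 0, "rz": 0, "claw": 0},
])

```text
clock: 16.0
eef_pos: [0.5211, 0.3633, 0.2359]
tool_rot: [[0.035, 0.999, 0.002], [0.999, -0.035, 0.003], [0.003, 0.002, -1.0]]
force: [0.4, -1.3, -0.7]
gripper_width: 0.0001
```

Run:
```python
from h import *
p=np.load("fit.npy").copy()
st=stage
for n,sl,f in (("top",(130,300,130,370),3.3),("scene",(130,290,140,360),3.6)):
    im=r.grab_frame(n).copy(); C=cam(n)
    im2=cv2.resize(im[sl[0]:sl[1],sl[2]:sl[3]],None,fx=f,fy=f,interpolation=cv2.INTER_CUBIC)
    P=[[0,.155,.095],[.0387,.095,.038],[-.0387,.095,.038],[-.008,.082,.036],[.008,.082,.036],[-.052,.035,.066],[-.052,-.035,.066],[.175,0,.04],[.23,.05,.024]]
    for a in proj(C,stage(p[:2],p[2],P)):
        cv2.drawMarker(im2,(int((a[0]-sl[2]+.5)*f),int((a[1]-sl[0]+.5)*f)),(0,0,255),0,8,1)
    cv2.imwrite(f"pics/{n}_end.png",im2)
print(r.sense()["clock"],r.sense()["force"],r.sense()["eef_pos"])
```

```text
16.1 [ 0.49505526 -0.28971108  0.67459626] [0.5213325  0.36285419 0.23632065]
```

View pics/top_end.png

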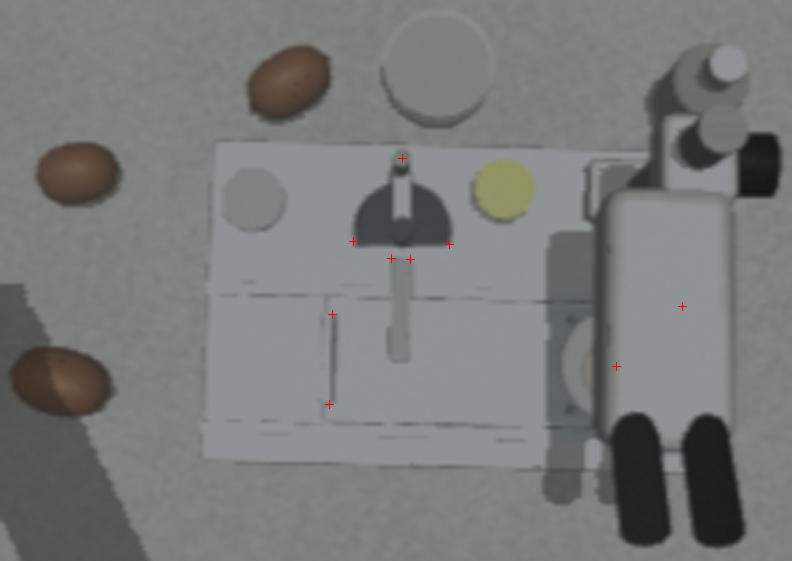

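View pics/scene_end.png

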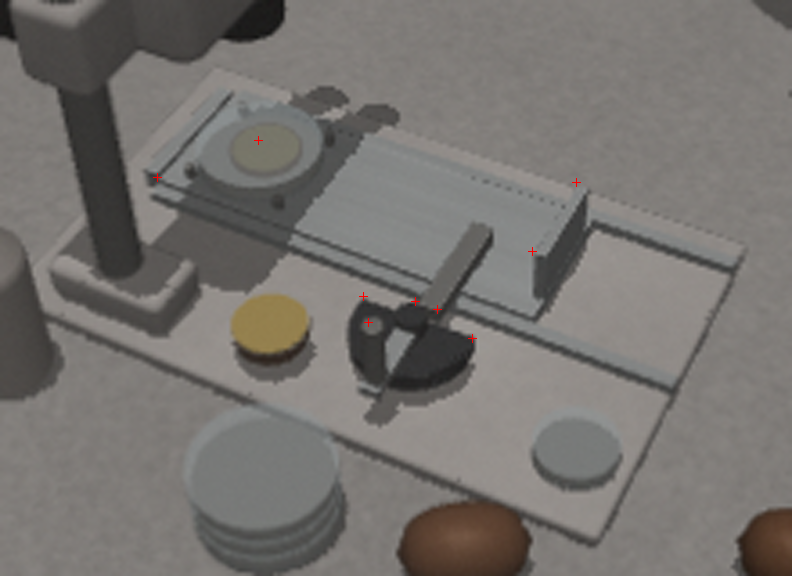

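```bash
python3 -c "
from plant import r
print(r.finish_job())"
```

```text
the job is handed in; nothing more can be done
None
```

I swung the cam to its low point, pushed the slide home by its end plate with shut fingers, backed the arm clear and handed the job in at about 16 s. The hand-in reports no verdict, so the results below rest on my own checks.

- **Cam:** it started at about +1.7 rad. I swept the pin round between the half-open pads to about 0, with the slide still at about -83 mm. After the push the flat still lies parallel to the slide.
- **Slide:** the push took 3 to 4 N. At the end I commanded another 1.6 mm, and the tool did not move while the force rose to about 10 N. The tool stopped within 1 mm of the home position I had worked out, and the pictures show the slide against the stop bar.
- **Dish and bystanders:** the scene picture shows the dish between its nest pins, and all the bystanders look unmoved in the final pictures. In the top picture the microscope head hides most of the dish.
- **Disagreement:** the wrist camera and the fixed cameras differed by about 3 mm. The slide's final position therefore rests mainly on the tool stopping at the stop.

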